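# Bring the first locating pin to the mouth of its tube

## Task

The aluminium tube on the slanted wooden rest holds two loose steel locating pins for the mask press. Lift it out and, in the air, tip its mouth below level until the front pin just slides out past the rim, stopping there so that roughly a finger's breadth of it (about 15 mm) shows and no pin falls out; then lay the tube gently in the level steel cradle, mouth pointing away from the robot, the pin still peeking out, and let go. Leave the mask, tin, brush and wooden block where they are.

Things in the scene. Friction and masses are not known exactly. Their poses are not given: they have to be found in the camera images.
- tube_center (a point): Centre (half-way along, on the axis) of the loose opaque aluminium tube: 200 mm long, 32 mm outside, 24 mm inside diameter, 0.16 kg; closed by an 8 mm bottom at its -x end (black band), open at its +x end, the mouth; x axis along the tube. It starts in the rest, mouth up at 30 degrees; the middle 60 mm, between the rest's saddles, is free to grasp across.
- tube_mouth (a point): Centre of the tube's open mouth, on the plane of the rim, 100 mm along +x from tube_center; same axes.
- pin_front_end (a point): Centre of the mouth-side end face of the front pin: a loose polished steel cylinder, 20 mm diameter, 60 mm long, about 0.15 kg, lying inside the tube, x axis along it towards the mouth. At the start this end is about 72 mm inside the rim. It falls out when more than half of it is past the rim.
- pin_back_end (a point): Centre of the mouth-side end face of the back pin, the same as the front pin and lying behind it, its far end on the tube's bottom at the start. It is to stay inside the tube.
- tube: The tube; origin at tube_center, x axis to the mouth. Unknown friction: the pins inside begin to slide when the mouth is some 10 to 25 degrees below level (it varies), and then speed up; they stop when the tube is brought back nearer to level, and slide back in when the mouth is raised steeply.
- rest: Fixed slanted wooden rest, 250 x 85 mm base; origin at the centre of its underside. Two V saddles (22 mm wide, 60 mm either side of the tube's centre) and a stop plate under the closed end hold the tube, its centre 100 mm above the origin, mouth towards the rest's +x and 30 degrees up. Lift the tube square to its axis to clear it.
- cradle_seat (a point): Where the tube's centre is when it lies in the fixed dark steel cradle: 70 mm above the table, over the middle of its 190 x 85 mm base. Two V saddles (22 mm wide, 65 mm either side of the middle) centre the tube and hold it level along the cradle's x, which points away from the robot within about 25 degrees; the V sides end near the height of the tube's axis.
- mask: Bystander: loose white plaster mask blank, 160 mm wide, 83 mm high, origin under its centre.
- tin: Bystander: loose tin, 70 mm diameter, 90 mm high, origin under its centre.
- brush: Bystander: loose brush lying on the table.
- block: Bystander: loose dark wooden block 120 x 60 x 30 mm, origin under its centre.
Mind the look-alikes: they are no part of the job. What is shaped like the tube but orange or yellow is not meant.

How it is judged (in metres and radians):
On the way, in this order (a step that is already met when the one before it is completed fails the run):
1. the tube is lifted clear of the rest, the pins still inside (contact force between tube and rest below 0.05 N and distance of tube_center from where it was at the start of the episode above 0.04 m and contact force between the fingers and tube above 1 N and x of pin_front_end in the frame of tube_mouth below -0.02 m), for 0.1 s.
2. with the held tube's mouth tipped below level the front pin slides out past the rim (angle between tube's own x axis and vertical above 1.62 rad and contact force between the fingers and tube above 1 N and x of pin_front_end in the frame of tube_mouth above 0.002 m).
At the end, for the whole second after the job is handed in: The tube lies at rest and level in both saddles of the cradle (centre within 25 mm of cradle_seat and within 5 mm in height, axis within 0.06 rad), mouth along the cradle's +x; the front pin sticks out past the rim by 5 to 26 mm, the back pin is inside (distance between tube_center and cradle_seat below 0.025 m and z of tube_center in the frame of cradle_seat between -0.005 and 0.005 m and angle between the x axis of tube and the x axis of cradle_seat, either way round below 0.06 rad and x of tube_mouth in the frame of cradle_seat above 0.05 m and x of pin_front_end in the frame of tube_mouth between 0.005 and 0.026 m and x of pin_back_end in the frame of tube_mouth below 0 m and distance between pin_back_end and tube_center below 0.1 m and linear speed of tube below 0.01 m/s); the robot touches nothing.
It fails at once if the front pin falls out of the tube (distance between pin_front_end and tube_mouth above 0.1 m).
It fails at once if the tube hits the cradle hard (contact force between tube and cradle above 40 N).
It fails at once if a bystander is disturbed (distance of any of mask, tin, brush, block from where it was at the start of the episode above 0.02 m).
It also fails if it takes over 72 s, if anything falls off the work surface, if the arm or the gripper's body presses on something with over 40 N, if the wrist force passes 120 N, or if a joint passes its speed limit or range.

## Robot

A 6-joint arm with a two-finger parallel gripper is mounted at the origin on the work surface. World frame = base frame: x ahead of the robot, y to its left, z up, the work surface at z = 0. Lengths are in m, angles in degrees, forces in N, time in s.
With the tool pointing down it reaches from about 0.15 to 0.775 m from the base axis. Payload 6.1 kg.
Tool frame: the origin (TCP) lies midway between the tips of the shut fingers; the grasp point (between the pads) lies 19 mm behind it; z points along the fingers, y is the line along which they close (so a half turn about z gives the same grasp; the last joint's range is limited). The gripper opens to 85 mm and grips with 20 to 120 N. Pads are 22 mm wide; open, the fingers measure 114 mm over their backs; the gripper's body (76 mm by 85 mm) begins 54 mm behind the grasp point. The pads swing forward as they close: fully open they stand 13 mm farther back than shut.
Start: joints at [-64.458, 7.208, -2.269, 80.523, 0, 90], TCP at [0.226, -0.474, 0.199] pointing down, gripper open.
Joint ranges: [-155.77, 155.77], [-54.66, 111.73], [-72.52, 77.12], [-102.08, 115.82], [-83.92, 84.16], [-180, 180]. Speed limits (degrees/s): [136.94, 136.94, 172.46, 180, 180, 180].

## Interface

Orientations are given as [roll, pitch, yaw] about the fixed x, y, z axes, in that order (R = Rz(yaw) Ry(pitch) Rx(roll)).
In Python, from cell import env, eyes gives the robot as it stands.
- The arm moves only by the shell command python3 -m pendant 'ROWS'. ROWS is JSON, a list of rows, each an object of numbers: "dx", "dy", "dz": the shift along the world's x, y, z in mm; "spin": the turn about the world's z in rad; "grip": the closure, from 0 (fully open) to 1 (shut). In form: [{"dx": .., "dy": .., "dz": .., "spin": .., "grip": ..}, ...]. A call has 1 to 12 rows; each row shifts and turns the commanded pose from where the row before left it; what a row does not reach is not made up. A row lasts 1/12 s, in which the tool goes at most 41.7 mm and 7.16 degrees, less where a joint would pass 70% of its speed; a pose out of reach is approached as far as the arm can. A call with a gripper value outside its range is refused whole. The fingers move at their own pace and stop on an object; the grip force is fixed at half the most. Time passes only in rows, so rows that do not move let the fingers close. It gives the time, the measured TCP pose, the force, the opening and the grip force at its end, in the units of the state.
- env.sense(): the state, without advancing time (a new reading comes with each control period).
- eyes.capture(name): name is "side" or "top"; returns the picture (480x640x3 uint8, blue, green, red); there is no depth.
- eyes.calibration(name): a dict with "mtx" (3x3 intrinsics, pixels), "origin" and "rotation" of the camera in the world. Camera axes: x right, y down, z forward; pixel columns grow to the right and rows downward; lengths in m; the calibration is good to about 2 mm. A picture is of the moment at which its call begins. calibration takes no time and is no camera call.
- env.close_job(): hands the job in; it is judged then, once.
The state is a dict: "time": time; "q": joint angles; "joint_velocities": joint speeds; "effort": joint torques, N m; "ee_pos": TCP position; "tcp_rot": TCP orientation; "force": force on the tool from outside, world axes, zero at the start; "ft_torque": the same for the moment, N m; "width": finger opening in m; "finger_force": force on a finger pad.
Only numpy, scipy, OpenCV 4.12 (cv2) and the standard library are available. Lean on these libraries where they do the work, as an engineer would, in place of code of your own. Each camera call takes 0.05 s, during which the arm holds its last target. There are 200 camera calls.

## Working session

There is one attempt and no reset: what is moved stays moved. The work goes in short steps, Python scripts to look and compute and a shell command to move; the robot and the scene stay as the last step left them, time stands still between calls to the robot, and variables do not carry over. Pictures are saved under pics/ and viewed, at most 10 in all, crops included, and the job is handed in when it is done.

```bash
ls -la; mkdir -p pics; python3 - <<'E'
from cell import env, eyes
import cv2,json
for n in("side","top"):
    cv2.imwrite(f"pics/{n}0.png",eyes.capture(n)); print(n,eyes.calibration(n))
print(env.sense())
E
```

```text
total 12
drwxr-xr-x  3 agent agent 4096 Dec  1 17:51 .
drwxr-xr-x 23 root  root  4096 Dec  1 17:51 ..
drwxr-xr-x  2 agent agent 4096 Dec  1 17:51 pics
side {'mtx': array([[618.36405577,   0.        , 311.72102066],
       [  0.        , 618.36405577, 244.12637778],
       [  0.        ,   0.        ,   1.        ]]), 'origin': array([0.20229899, 1.4353642 , 1.16021043]), 'rotation': array([-126.51937389,    1.30433763, -167.72308508])}
top {'mtx': array([[538.15219819,   0.        , 315.9292056 ],
       [  0.        , 538.15219819, 240.02646662],
       [  0.        ,   0.        ,   1.        ]]), 'origin': array([0.19372082, 0.11619392, 1.93037647]), 'rotation': array([-168.90387354,   -0.5338779 ,  -91.46956516])}
{'time': 0.1, 'q': array([-6.44562401e+01,  7.23776039e+00, -2.32209306e+00,  8.05228642e+01,
        6.83924923e-04,  8.99991111e+01]), 'joint_velocities': array([-0.0991598 , -0.06163679,  0.2040937 , -0.02628186,  0.09893405,
        0.09374623]), 'effort': array([ 3.51700728e-04, -4.36907530e+01,  3.53604913e+01,  1.37011759e-02,
        7.18743627e-05,  4.37328211e-06]), 'ee_pos': array([ 0.22620291, -0.47330454,  0.19869507]), 'tcp_rot': array([-1.79917282e+02, -6.85207512e-04,  2.55446478e+01]), 'force': array([0.49555807, 0.31637963, 0.20765145]), 'ft_torque': array([ 0.01520768, -0.04928527,  0.02228086]), 'finger_force': 0.0, 'width': 0.08563468417997461}
```

View pics/side0.png

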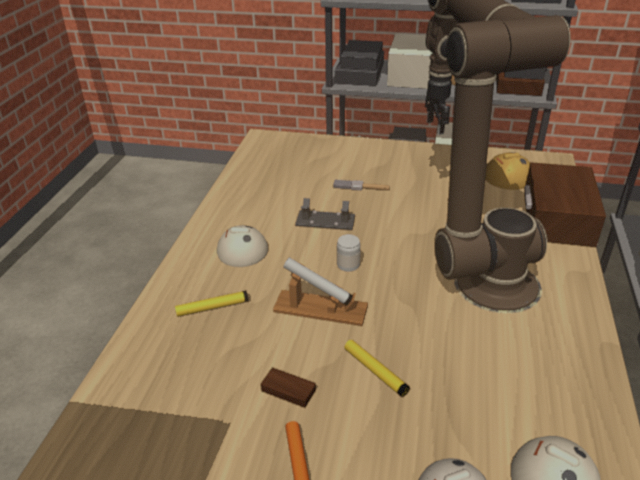

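View pics/top0.png

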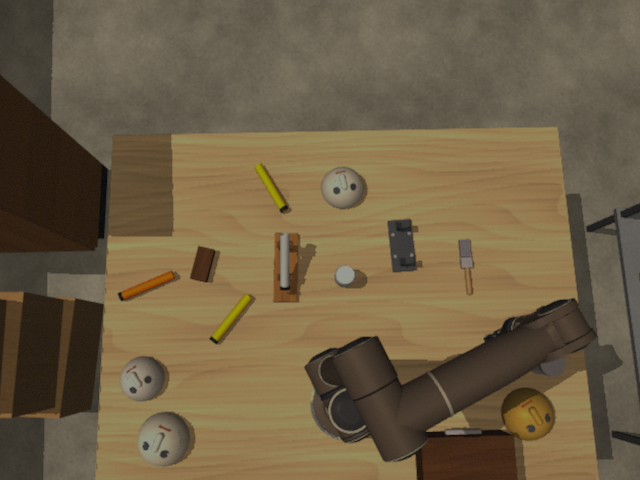

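Side view: the silver tube sits on the wooden rest, from about (288,265) at the mouth to (347,297). The dark cradle is at about (325,213). In the top view the rest is at (286,267) and the cradle at (402,245). Other tube-shaped things in the top view are yellow (271,187), yellow (231,318) and orange (147,286). Only the silver one at (285,262) has the right colour and is in the rest. I'll enlarge it to confirm and to measure.

```bash
python3 - <<'E'
import cv2,numpy as np
t=cv2.imread("pics/top0.png");s=cv2.imread("pics/side0.png")
def c(im,x,y,w,h,n):
    return cv2.resize(im[y:y+h,x:x+w],(400,300) ,interpolation=cv2.INTER_CUBIC)
a=c(t,235,225,100,75,0);a2=c(t,355,208,100,75,0);b=c(s,270,250,100,75,0);b2=c(s,275,180,100,75,0)
cv2.imwrite("pics/crop0.png",np.vstack([np.hstack([a,a2]),np.hstack([b,b2])]))
E
```

```text
(no output)
```

View pics/crop0.png

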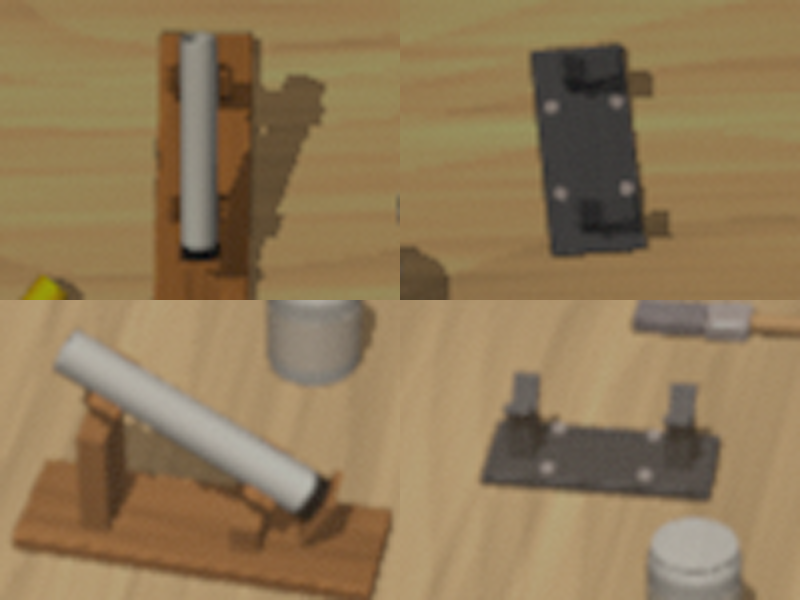

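The crop shows the silver tube with its black band at the bottom in the wooden rest, so this is the one meant. In the top view the mouth is at (284.5,234.5) and the bottom at (285,288). In the side view they are at (287.5,263) and (348,299). The cradle corners in the top view are about (388,220), (411,219), (416.5,269) and (393,271.5).

```bash
cat > h.py <<'E'
from cell import env, eyes
import numpy as np, cv2
from scipy.spatial.transform import Rotation as Ro
def cam(n):
    c=eyes.calibration(n); return c["mtx"],np.array(c["origin"]),Ro.from_euler("xyz",c["rotation"],degrees=True).as_matrix()
C={n:cam(n) for n in("side","top")}
def ray(n,p):
    K,o,R=C[n]; d=R@np.linalg.inv(K)@np.array([p[0],p[1],1.]); return o,d/np.linalg.norm(d)
def plane(n,p,z):
    o,d=ray(n,p); return o+d*(z-o[2])/d[2]
def proj(n,X):
    K,o,R=C[n]; x=K@(R.T@(np.asarray(X)-o)); return x[:2]/x[2]
def tri(pt,ps):
    o1,d1=ray("top",pt);o2,d2=ray("side",ps)
    s=np.linalg.lstsq(np.c_[d1,-d2],o2-o1,rcond=None)[0]
    a,b=o1+d1*s[0],o2+d2*s[1]; return (a+b)/2,np.linalg.norm(a-b)
E
python3 - <<'E'
from h import *
np.set_printoptions(precision=4,suppress=True)
m,e1=tri((284.5,234.5),(287.5,263));b,e2=tri((285,288),(348,298.8))
print("mouth",m,e1,"bot",b,e2,"L",np.linalg.norm(m-b),"c",(m+b)/2,"tilt",np.degrees(np.arcsin((m-b)[2]/np.linalg.norm(m-b))))
P=np.array([plane("top",p,.01) for p in[(388,220),(411,219),(416.5,269.3),(393,271.5)]])
print("cradle top",P.mean(0),np.linalg.norm(P[0]-P[3]),np.linalg.norm(P[0]-P[1]),np.degrees(np.arctan2(*(P[0]+P[1]-P[2]-P[3])[[1,0]])))
S=np.array([plane("side",p,.01) for p in[(275+483/4-100,180+185/4),(275+318/4,180+195/4),(275+320/4,180+135/4),(275+102/4,180+125/4)]])
print("cradle side",S.mean(0),S)
for n,p in(("rest side bl",(270+15/4,250+245/4)),("rest br",(270+370/4,250+298/4))): print(n,plane("side",p,0))
# rest base in top: front edge
for p in[(275,233.5),(298.5,233.5),(274,301),(298,301)]: print("rest top",plane("top",p,.015))
for n,p in(("mask",(343,188)),("tin",(345,276)),("block",(203,264)),("brush",(466,250))): print(n,plane("top",p,.03))
E
```

```text
mouth [0.5629 0.1962 0.1468] 0.003262844425171201 bot [0.3951 0.2018 0.0523] 0.003515228987852521 L 0.19264058807113266 c [0.479  0.199  0.0996] tilt 29.35129334793158
cradle top [ 0.545  -0.2242  0.01  ] 0.19075425777658228 0.08473197371806375 2.576778003254991
cradle side [ 0.5395 -0.2174  0.01  ] [[ 0.6303 -0.1634  0.01  ]
 [ 0.4402 -0.1839  0.01  ]
 [ 0.4523 -0.2702  0.01  ]
 [ 0.6351 -0.2523  0.01  ]]
rest side bl [0.5982 0.2325 0.    ]
rest br [0.3508 0.2379 0.    ]
rest top [0.5965 0.2368 0.015 ]
rest top [0.5945 0.1514 0.015 ]
rest top [0.3521 0.243  0.015 ]
rest top [0.35  0.158 0.015]
mask [ 0.758  -0.0154  0.03  ]
tin [ 0.4332 -0.011   0.03  ]
block [0.4885 0.4932 0.03  ]
brush [ 0.5165 -0.4495  0.03  ]
```

```bash
python3 -m pendant '[{"dz":35,"grip":0},{"dz":35},{"dx":14,"dy":37,"spin":-0.05},{"dx":14,"dy":37,"spin":-0.05},{"dx":14,"dy":37,"spin":-0.05},{"dx":14,"dy":37,"spin":-0.05},{"dx":14,"dy":37,"spin":-0.05},{"dx":14,"dy":37,"spin":-0.05},{"dx":14,"dy":37,"spin":-0.05},{"dx":14,"dy":37,"spin":-0.05},{"dx":14,"dy":37,"spin":-0.05},{"dx":14,"dy":37,"spin":-0.025}]'
python3 -m pendant '[{"dx":14,"dy":37},{"dx":14,"dy":37},{"dx":14,"dy":37},{"dx":14,"dy":37},{"dx":14,"dy":37},{"dx":14,"dy":37},{"dx":14,"dy":37},{"dx":13,"dy":42},{},{}]'; python3 - <<'E'
from h import *
print(env.sense())
E
```

```text
{'time': 0.1, 'q': array([-6.44562401e+01,  7.23776039e+00, -2.32209306e+00,  8.05228642e+01,
        6.83924923e-04,  8.99991111e+01]), 'joint_velocities': array([-0.0991598 , -0.06163679,  0.2040937 , -0.02628186,  0.09893405,
        0.09374623]), 'effort': array([ 3.51700728e-04, -4.36907530e+01,  3.53604913e+01,  1.37011759e-02,
        7.18743627e-05,  4.37328211e-06]), 'ee_pos': array([ 0.22620291, -0.47330454,  0.19869507]), 'tcp_rot': array([-1.79917282e+02, -6.85207512e-04,  2.55446478e+01]), 'force': array([0.49555807, 0.31637963, 0.20765145]), 'ft_torque': array([ 0.01520768, -0.04928527,  0.02228086]), 'finger_force': 0.0, 'width': 0.08563468417997461}invalid input
invalid input
```

All five keys seem to be required in every row.

```bash
python3 -m pendant '[{"dx":0,"dy":0,"dz":35,"spin":0,"grip":0},{"dx":0,"dy":0,"dz":35,"spin":0,"grip":0},{"dx":14,"dy":37,"dz":0,"spin":-0.05,"grip":0},{"dx":14,"dy":37,"dz":0,"spin":-0.05,"grip":0},{"dx":14,"dy":37,"dz":0,"spin":-0.05,"grip":0},{"dx":14,"dy":37,"dz":0,"spin":-0.05,"grip":0},{"dx":14,"dy":37,"dz":0,"spin":-0.05,"grip":0},{"dx":14,"dy":37,"dz":0,"spin":-0.05,"grip":0},{"dx":14,"dy":37,"dz":0,"spin":-0.05,"grip":0},{"dx":14,"dy":37,"dz":0,"spin":-0.05,"grip":0},{"dx":14,"dy":37,"dz":0,"spin":-0.05,"grip":0},{"dx":14,"dy":37,"dz":0,"spin":-0.025,"grip":0}]'

```

```text
time: 1.1
ee_pos: [0.3663, -0.1018, 0.2693]
tcp_rot: [180.0, -0.0, -1.8]
force: [1.4, -0.3, 0.5]
width: 0.0857
finger_force: 0.0
```

```bash
python3 -m pendant '[{"dx":14,"dy":37.5,"dz":0,"spin":0,"grip":0},{"dx":14,"dy":37.5,"dz":0,"spin":0,"grip":0},{"dx":14,"dy":37.5,"dz":0,"spin":0,"grip":0},{"dx":14,"dy":37.5,"dz":0,"spin":0,"grip":0},{"dx":14,"dy":37.5,"dz":0,"spin":0,"grip":0},{"dx":14,"dy":37.5,"dz":0,"spin":0,"grip":0},{"dx":14,"dy":37.5,"dz":0,"spin":0,"grip":0},{"dx":13,"dy":37.5,"dz":0,"spin":0,"grip":0},{"dx":0,"dy":0,"dz":-25,"spin":0,"grip":0},{"dx":0,"dy":0,"dz":-25,"spin":0,"grip":0},{"dx":0,"dy":0,"dz":0,"spin":0,"grip":0}]'; python3 - <<'E'
from h import *
np.set_printoptions(precision=4,suppress=True)
a=eyes.capture("side");t=eyes.capture("top")
s=env.sense();print(s["ee_pos"])
cs=cv2.resize(a[190:340,240:390],(400,400),interpolation=cv2.INTER_CUBIC);ct=cv2.resize(t[200:320,225:345],(400,400),interpolation=cv2.INTER_CUBIC)
cv2.imwrite("pics/near1.png",np.hstack([cs,ct]))
for k in(proj("side",s["ee_pos"])-[240,190])*400/150,(proj("top",s["ee_pos"])-[225,200])*400/120:print(k)
E
```

```text
time: 2.02
ee_pos: [0.4807, 0.085, 0.2145]
tcp_rot: [-174.9, 0.5, 6.7]
force: [0.5, -0.4, -0.7]
width: 0.0853
finger_force: 0.0
[0.482  0.0849 0.2191]
[226.1569  80.2608]
[311.3214 180.7873]
```

View pics/near1.png

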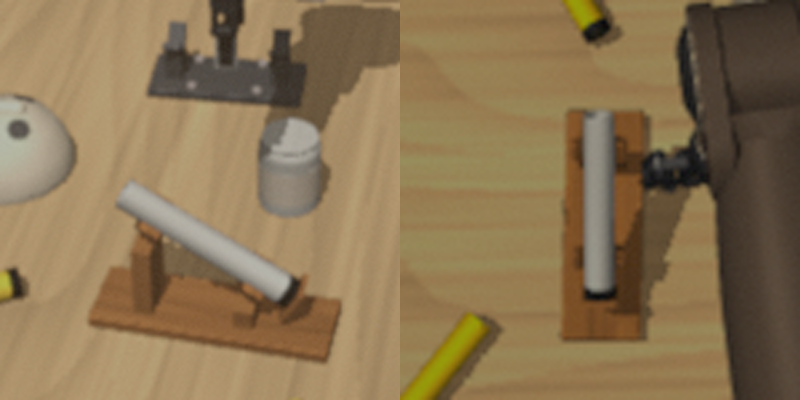

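The picture shows the gripper at about (480,170), between the tin and the rest. It fell short in y and is slightly tilted, so I'm checking the joints.

```bash
python3 - <<'E'
from h import *
np.set_printoptions(precision=3,suppress=True)
s=env.sense();print(s["q"],s["ee_pos"],s["tcp_rot"],s["joint_velocities"])
E
python3 -m pendant '[{"dx":0,"dy":10,"dz":0,"spin":0,"grip":0},{"dx":0,"dy":0,"dz":0,"spin":0,"grip":0}]';python3 - <<'E'
from h import *
np.set_printoptions(precision=3,suppress=True)
s=env.sense();print(s["q"],s["ee_pos"],s["tcp_rot"],s["joint_velocities"])
E
```

```text
[  6.571   3.486  -4.088  82.636   5.113 179.942] [0.482 0.085 0.219] [-174.887    0.205    6.629] [-0.177 -1.1    2.954  0.584  0.019  0.04 ]
time: 2.28
ee_pos: [0.4842, 0.0904, 0.2214]
tcp_rot: [-174.6, -0.1, 7.1]
force: [0.0, 0.6, 0.1]
width: 0.0851
finger_force: 0.0
[  7.002   3.565  -3.742  82.606   5.377 179.941] [0.484 0.09  0.221] [-174.623   -0.092    7.06 ] [-0.247 -0.325 -0.324 -0.252 -0.68  -0.079]
```

J6 is at its 180° limit, since yaw = q1 − q6 + 180. I'll use the half-turned grasp with yaw ≈ 178°, which puts q6 near 24°. I'll back off, spin, and check whether the small tilt clears.

```bash
python3 -m pendant '[{"dx":0,"dy":-10,"dz":10,"spin":0.12,"grip":0},{"dx":0,"dy":-10,"dz":10,"spin":0.12,"grip":0},{"dx":0,"dy":0,"dz":10,"spin":0.12,"grip":0},{"dx":0,"dy":0,"dz":10,"spin":0.12,"grip":0},{"dx":0,"dy":0,"dz":0,"spin":0.12,"grip":0},{"dx":0,"dy":0,"dz":0,"spin":0.12,"grip":0},{"dx":0,"dy":0,"dz":0,"spin":0.12,"grip":0},{"dx":0,"dy":0,"dz":0,"spin":0.12,"grip":0}]'
```

```text
time: 2.95
ee_pos: [0.484, 0.0699, 0.2612]
tcp_rot: [-174.8, -0.0, 62.4]
force: [0.6, -0.4, -0.3]
width: 0.085
finger_force: 0.0
```

The tilt of 5° about the tool's x persists. After the half turn it lies about the tube's own axis, which doesn't matter for gripping a cylinder, so I'll carry on.

```bash
python3 -m pendant '[{"dx":0,"dy":8,"dz":0,"spin":0.12,"grip":0},{"dx":0,"dy":8,"dz":0,"spin":0.12,"grip":0},{"dx":0,"dy":8,"dz":0,"spin":0.12,"grip":0},{"dx":0,"dy":8,"dz":0,"spin":0.12,"grip":0},{"dx":0,"dy":8,"dz":0,"spin":0.12,"grip":0},{"dx":0,"dy":8,"dz":0,"spin":0.12,"grip":0},{"dx":0,"dy":8,"dz":0,"spin":0.12,"grip":0},{"dx":0,"dy":8,"dz":0,"spin":0.12,"grip":0},{"dx":0,"dy":8,"dz":0,"spin":0.12,"grip":0},{"dx":0,"dy":8,"dz":0,"spin":0.12,"grip":0},{"dx":0,"dy":8,"dz":0,"spin":0.12,"grip":0},{"dx":0,"dy":8,"dz":0,"spin":0.12,"grip":0}]'
python3 -m pendant '[{"dx":-1,"dy":6,"dz":0,"spin":0.12,"grip":0},{"dx":-1,"dy":6,"dz":0,"spin":0.12,"grip":0},{"dx":-1,"dy":6,"dz":0,"spin":0.12,"grip":0},{"dx":-2,"dy":6,"dz":0,"spin":0.12,"grip":0},{"dx":-2,"dy":6,"dz":0,"spin":0.1,"grip":0},{"dx":0,"dy":0,"dz":0,"spin":0,"grip":0}]'
```

```text
time: 3.95
ee_pos: [0.4839, 0.1665, 0.2611]
tcp_rot: [-174.8, 0.1, 144.9]
force: [0.1, -0.3, -0.4]
width: 0.0853
finger_force: 0.0
time: 4.45
ee_pos: [0.4764, 0.197, 0.2612]
tcp_rot: [-174.8, 0.2, 178.0]
force: [0.8, -0.0, 0.4]
width: 0.085
finger_force: 0.0
```

```bash
python3 -m pendant '[{"dx":0,"dy":0,"dz":-30,"spin":0,"grip":0},{"dx":0,"dy":0,"dz":-30,"spin":0,"grip":0},{"dx":0,"dy":0,"dz":-30,"spin":0,"grip":0},{"dx":0,"dy":0,"dz":-30,"spin":0,"grip":0},{"dx":0,"dy":0,"dz":-30,"spin":0,"grip":0},{"dx":0,"dy":0,"dz":-20,"spin":0,"grip":0},{"dx":0,"dy":0,"dz":-12,"spin":0,"grip":0},{"dx":0,"dy":0,"dz":0,"spin":0,"grip":0}]'
python3 -m pendant '[{"dx":0,"dy":0,"dz":0,"spin":0,"grip":0.35},{"dx":0,"dy":0,"dz":0,"spin":0,"grip":0.5},{"dx":0,"dy":0,"dz":0,"spin":0,"grip":0.6},{"dx":0,"dy":0,"dz":0,"spin":0,"grip":0.8},{"dx":0,"dy":0,"dz":0,"spin":0,"grip":0.8},{"dx":0,"dy":0,"dz":0,"spin":0,"grip":0.8},{"dx":0,"dy":0,"dz":0,"spin":0,"grip":0.8}]'
```

```text
time: 5.12
ee_pos: [0.4753, 0.195, 0.0755]
tcp_rot: [-174.6, -0.1, 177.6]
force: [0.2, -0.0, -0.5]
width: 0.0854
finger_force: 0.0
time: 5.7
ee_pos: [0.4758, 0.1975, 0.0804]
tcp_rot: [-174.9, 0.1, 177.8]
force: [-10.0, 2.1, 17.7]
width: 0.0178
finger_force: 22.7
```

A width of 17.8 mm is not the tube's 32 mm, so I'm looking.

```bash
python3 - <<'E'
from h import *
a=eyes.capture("side");t=eyes.capture("top");print(env.sense()["width"],env.sense()["finger_force"])
cs=cv2.resize(a[210:330,260:380],(400,400),interpolation=cv2.INTER_CUBIC);ct=cv2.resize(t[200:320,225:345],(400,400),interpolation=cv2.INTER_CUBIC)
cv2.imwrite("pics/grasp1.png",np.hstack([cs,ct]))
E
```

```text
0.017313459059402517 22.628169204108417
```

View pics/grasp1.png

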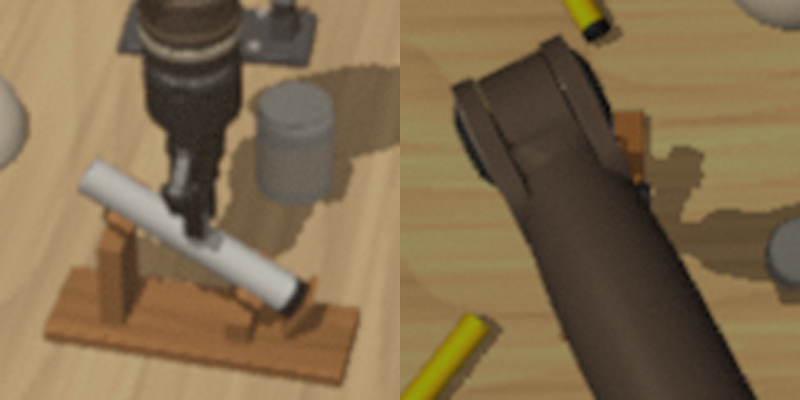

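The fingers sit on the upper part of the tube, tip at about crop (205,240), pinching above the axis. I'm checking the tip height numerically.

```bash
python3 - <<'E'
from h import *
np.set_printoptions(precision=4,suppress=True)
s=env.sense()
for y in(.198,.215): print(y,[ (proj("side",[s["ee_pos"][0],y,z])-[260,210])*400/120 for z in(.08,.1,.116)])
for x in (.5629,.3951): pass
print([(proj("side",p)-[260,210])*400/120 for p in([.5629,.1962,.1468],[.3951,.2018,.0523],[.479,.199,.0996])])
print(s["force"],s["ft_torque"],s["tcp_rot"],s["q"])
E
```

```text
0.198 [array([197.8061, 255.0286]), array([197.4204, 235.9648]), array([197.1078, 220.5145])]
0.215 [array([193.4907, 268.6168]), array([193.0704, 249.4968]), array([192.7298, 233.9994])]
[array([ 89.6805, 176.2155]), array([295.4836, 296.4315]), array([193.2343, 236.6572])]
[-8.8861  3.3236 16.9656] [ 0.4774  1.8898 -0.1568] [-174.8911    0.08    177.8219] [ 25.4414   9.6733 -14.573   68.0564  -4.5625  27.7148]
```

```bash
python3 -m pendant '[{"dx":0,"dy":0,"dz":0,"spin":0,"grip":0},{"dx":0,"dy":0,"dz":0,"spin":0,"grip":0},{"dx":0,"dy":0,"dz":0,"spin":0,"grip":0},{"dx":0,"dy":0,"dz":0,"spin":0,"grip":0},{"dx":0,"dy":0,"dz":-10,"spin":0,"grip":0},{"dx":0,"dy":0,"dz":-8,"spin":0,"grip":0},{"dx":0,"dy":0,"dz":0,"spin":0,"grip":0},{"dx":0,"dy":0,"dz":0,"spin":0,"grip":0.6},{"dx":0,"dy":0,"dz":0,"spin":0,"grip":0.8},{"dx":0,"dy":0,"dz":0,"spin":0,"grip":0.8},{"dx":0,"dy":0,"dz":0,"spin":0,"grip":0.8},{"dx":0,"dy":0,"dz":0,"spin":0,"grip":0.8}]'
```

```text
time: 6.8
ee_pos: [0.4767, 0.1961, 0.0604]
tcp_rot: [-174.7, 0.1, 177.8]
force: [-0.7, -0.9, 0.5]
width: 0.0294
finger_force: 58.9
```

Grasp closed at 59 N with balanced forces, but it looks shallow, with the tips only a few mm below the axis. I'll regrip 10 mm deeper so the pads are centred.

```bash
python3 -m pendant '[{"dx":0,"dy":0,"dz":0,"spin":0,"grip":0},{"dx":0,"dy":0,"dz":0,"spin":0,"grip":0},{"dx":0,"dy":0,"dz":0,"spin":0,"grip":0},{"dx":0,"dy":0,"dz":0,"spin":0,"grip":0},{"dx":0,"dy":0,"dz":-6,"spin":0,"grip":0},{"dx":0,"dy":0,"dz":-4,"spin":0,"grip":0},{"dx":0,"dy":0,"dz":0,"spin":0,"grip":0},{"dx":0,"dy":0,"dz":0,"spin":0,"grip":0.6},{"dx":0,"dy":0,"dz":0,"spin":0,"grip":0.8},{"dx":0,"dy":0,"dz":0,"spin":0,"grip":0.8},{"dx":0,"dy":0,"dz":0,"spin":0,"grip":0.8},{"dx":0,"dy":0,"dz":0,"spin":0,"grip":0.8}]'
python3 - <<'E'
from h import *
a=eyes.capture("side")
cv2.imwrite("pics/grasp2.png",cv2.resize(a[200:340,250:400],(750,600),interpolation=cv2.INTER_CUBIC))
E
```

```text
time: 7.8
ee_pos: [0.4765, 0.1952, 0.0503]
tcp_rot: [-174.6, 0.1, 177.7]
force: [-1.7, -2.8, 0.6]
width: 0.0301
finger_force: 59.0
```

View pics/grasp2.png

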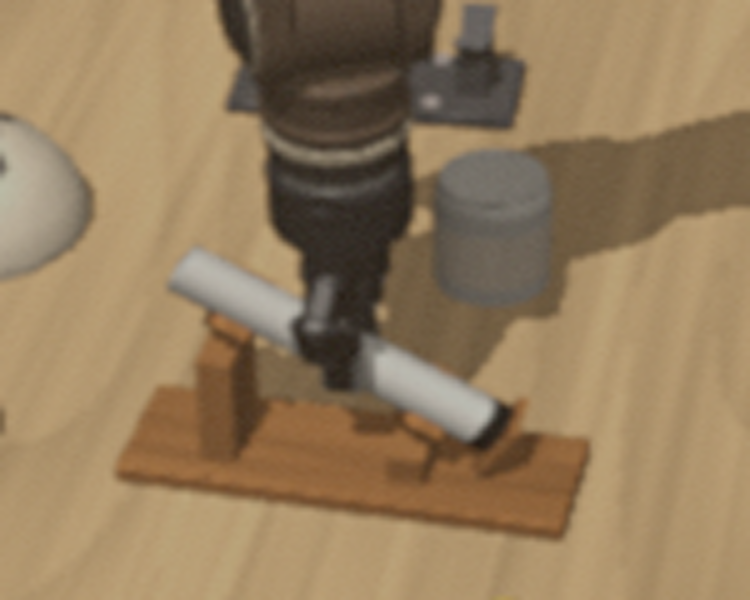

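The picture shows the fingertips now well past the axis, at about (340,385), so the grasp is good. Next I lift square to the axis, then raise.

```bash
python3 -m pendant '[{"dx":-3,"dy":0,"dz":5,"spin":0,"grip":0.8},{"dx":-4,"dy":0,"dz":7,"spin":0,"grip":0.8},{"dx":-6,"dy":0,"dz":10,"spin":0,"grip":0.8},{"dx":-6,"dy":0,"dz":10,"spin":0,"grip":0.8},{"dx":-6,"dy":0,"dz":10,"spin":0,"grip":0.8},{"dx":-5,"dy":0,"dz":10,"spin":0,"grip":0.8},{"dx":0,"dy":0,"dz":15,"spin":0,"grip":0.8},{"dx":0,"dy":0,"dz":20,"spin":0,"grip":0.8},{"dx":0,"dy":0,"dz":20,"spin":0,"grip":0.8},{"dx":0,"dy":0,"dz":20,"spin":0,"grip":0.8},{"dx":0,"dy":0,"dz":10,"spin":0,"grip":0.8},{"dx":0,"dy":0,"dz":0,"spin":0,"grip":0.8}]'
python3 -m pendant '[{"dx":10,"dy":0,"dz":0,"spin":0,"grip":0.8},{"dx":16,"dy":0,"dz":0,"spin":0,"grip":0.8},{"dx":20,"dy":0,"dz":0,"spin":0,"grip":0.8},{"dx":20,"dy":0,"dz":0,"spin":0,"grip":0.8},{"dx":20,"dy":0,"dz":0,"spin":0,"grip":0.8},{"dx":20,"dy":0,"dz":0,"spin":0,"grip":0.8},{"dx":20,"dy":0,"dz":0,"spin":0,"grip":0.8},{"dx":16,"dy":0,"dz":0,"spin":0,"grip":0.8},{"dx":12,"dy":-2,"dz":0,"spin":0,"grip":0.8},{"dx":6,"dy":0,"dz":0,"spin":0,"grip":0.8},{"dx":0,"dy":0,"dz":0,"spin":0,"grip":0.8},{"dx":0,"dy":0,"dz":0,"spin":0,"grip":0.8}]'
cat >> h.py <<'E'
def tube(n,tag=None):
    """edge-fit of the bright tube: its ends found by projecting guesses; here raw crop saved"""
    im=eyes.capture(n); 
    if tag: cv2.imwrite(f"pics/{tag}.png",im)
    return im
E
python3 - <<'E'
from h import *
np.set_printoptions(precision=3,suppress=True)
s=env.sense();print(s["ee_pos"],s["tcp_rot"],s["force"],s["ft_torque"])
S=eyes.capture("side");T=eyes.capture("top");cv2.imwrite("pics/s3.png",S);cv2.imwrite("pics/t3.png",T)
c=s["ee_pos"]+[0,.003,.05]
print([proj(n,c) for n in C])
a=cv2.resize(S[170:320,210:360],(400,400),interpolation=cv2.INTER_CUBIC);b=cv2.resize(T[190:290,225:325],(400,400),interpolation=cv2.INTER_CUBIC)
cv2.imwrite("pics/lift.png",np.hstack([a,b]))
E
```

```text
time: 8.85
ee_pos: [0.4469, 0.1965, 0.1891]
tcp_rot: [-174.8, 0.2, 177.8]
force: [0.1, -0.0, -4.3]
width: 0.0298
finger_force: 59.1
time: 9.85
ee_pos: [0.6059, 0.1937, 0.1851]
tcp_rot: [-174.6, -0.1, 177.8]
force: [-0.4, -0.1, -4.7]
width: 0.03
finger_force: 59.2
[0.606 0.194 0.185] [-174.612   -0.09   177.769] [-0.446 -0.116 -4.682] [ 0.129 -0.052  0.02 ]
[array([269.083, 234.181]), array([282.905, 216.474])]
```

View pics/lift.png

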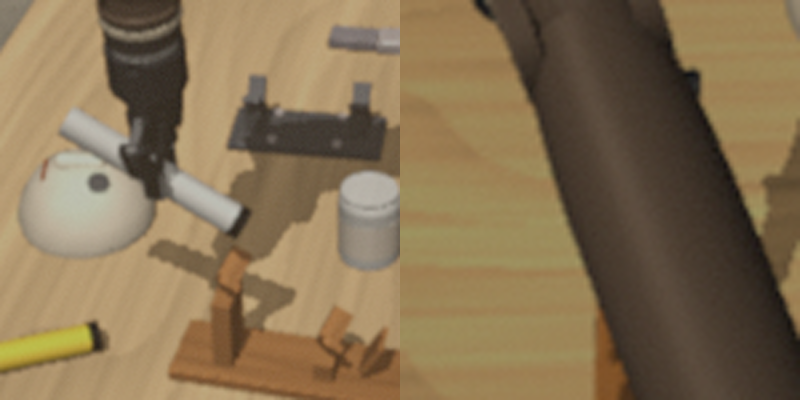

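The picture shows the tube lifted at about 30°, with the black end at crop (237,218) above and in front of the rest's high saddle. Since the tool can only spin about z, I'll tip the tube by pivoting it in the pads: rest the closed end on that saddle and lower the hand.

```bash
cat >> h.py <<'E'
def tilt(im,c,yaw=-2.,lo=-30,hi=35,n="side",sgn=(-1,)):
    """best tube tilt (deg, mouth up +) about centre c from the grey/black pattern of the closed half"""
    hsv=cv2.GaussianBlur(cv2.cvtColor(im,cv2.COLOR_BGR2HSV),(3,3),0).astype(float)
    g=lambda p:cv2.remap(hsv,np.float32(p[:,0])[None],np.float32(p[:,1])[None],cv2.INTER_LINEAR)[0]
    best=[]
    for t in np.arange(lo,hi,.5):
        a,y=np.radians([t,yaw]); u=np.array([np.cos(a)*np.cos(y),np.cos(a)*np.sin(y),np.sin(a)])
        P=lambda ss:np.array([proj(n,c+u*s) for s in ss])
        A=P(np.arange(-.085,-.035,.005)); d=A[-1]-A[0]; nrm=np.array([-d[1],d[0]])/np.linalg.norm(d)
        ax=g(A)[:,1]; out=np.r_[g(A+nrm*10)[:,1],g(A-nrm*10)[:,1]]
        best.append((out.mean()-ax.mean()-abs(g(A+nrm*4)[:,1].mean()-g(A-nrm*4)[:,1].mean()),t))
    return sorted(best)[::-1][:3]
E
python3 - <<'E'
from h import *
im=cv2.imread("pics/s3.png");s=env.sense();c=s["ee_pos"]+[0.001,.003,.05]
print(tilt(im,c))
E
python3 -m pendant '[{"dx":0,"dy":0,"dz":-10,"spin":0,"grip":0.8},{"dx":0,"dy":0,"dz":-15,"spin":0,"grip":0.8},{"dx":0,"dy":0,"dz":-15,"spin":0,"grip":0.8},{"dx":0,"dy":0,"dz":-8,"spin":0,"grip":0.8},{"dx":0,"dy":0,"dz":-4,"spin":0,"grip":0.8},{"dx":0,"dy":0,"dz":-4,"spin":0,"grip":0.8},{"dx":0,"dy":0,"dz":-4,"spin":0,"grip":0.8}]'
python3 -m pendant '[{"dx":0,"dy":0,"dz":-4,"spin":0,"grip":0.8},{"dx":0,"dy":0,"dz":-4,"spin":0,"grip":0.8},{"dx":0,"dy":0,"dz":-4,"spin":0,"grip":0.8},{"dx":0,"dy":0,"dz":0,"spin":0,"grip":0.8}]'
python3 - <<'E'
from h import *
s=env.sense();im=eyes.capture("side");c=s["ee_pos"]+[0.001,.003,.05]
print(s["ee_pos"],s["force"],tilt(im,c))
E
```

```text
[(np.float64(80.021240234375), np.float64(31.0)), (np.float64(78.07119140625), np.float64(30.5)), (np.float64(76.925048828125), np.float64(31.5))]
time: 10.53
ee_pos: [0.6066, 0.1938, 0.1271]
tcp_rot: [-174.6, 0.1, 177.8]
force: [0.4, -2.6, -0.6]
width: 0.03
finger_force: 58.3
time: 10.87
ee_pos: [0.6074, 0.1937, 0.1157]
tcp_rot: [-174.7, 0.2, 177.8]
force: [1.1, -2.7, 4.4]
width: 0.0296
finger_force: 58.8
[0.60744537 0.19373852 0.11567073] [ 1.14348071 -2.6811116   4.3956529 ] [(np.float64(94.82333984375), np.float64(21.5)), (np.float64(93.51591796875), np.float64(21.0)), (np.float64(91.667041015625), np.float64(22.0))]
```

The pivot works: tilt is down to 21.5° with light force. Continuing to about level.

```bash
python3 -m pendant '[{"dx":0,"dy":0,"dz":-4,"spin":0,"grip":0.8},{"dx":0,"dy":0,"dz":-4,"spin":0,"grip":0.8},{"dx":0,"dy":0,"dz":-4,"spin":0,"grip":0.8},{"dx":0,"dy":0,"dz":-4,"spin":0,"grip":0.8},{"dx":0,"dy":0,"dz":-4,"spin":0,"grip":0.8},{"dx":0,"dy":0,"dz":-4,"spin":0,"grip":0.8},{"dx":0,"dy":0,"dz":-4,"spin":0,"grip":0.8},{"dx":0,"dy":0,"dz":-4,"spin":0,"grip":0.8},{"dx":0,"dy":0,"dz":0,"spin":0,"grip":0.8}]'
python3 - <<'E'
from h import *
s=env.sense();im=eyes.capture("side");c=s["ee_pos"]+[0.001,.003,.05]
print(s["ee_pos"],s["force"],s["ft_torque"],tilt(im,c))
E
```

```text
time: 11.67
ee_pos: [0.6091, 0.1918, 0.084]
tcp_rot: [-174.5, 0.4, 177.7]
force: [6.0, -9.3, 6.1]
width: 0.0293
finger_force: 60.3
[0.60914887 0.19183957 0.0839571 ] [ 6.00208216 -9.33873969  6.14170675] [-1.77210281 -0.86119112  0.67593268] [(np.float64(97.2248046875), np.float64(-4.5)), (np.float64(96.7953125), np.float64(-4.0)), (np.float64(95.412646484375), np.float64(-5.0))]
```

```bash
python3 -m pendant '[{"dx":0,"dy":0,"dz":-3,"spin":0,"grip":0.8},{"dx":0,"dy":0,"dz":-2,"spin":0,"grip":0.8},{"dx":0,"dy":0,"dz":0,"spin":0,"grip":0.8},{"dx":0,"dy":0,"dz":10,"spin":0,"grip":0.8},{"dx":0,"dy":0,"dz":20,"spin":0,"grip":0.8},{"dx":0,"dy":0,"dz":30,"spin":0,"grip":0.8},{"dx":0,"dy":0,"dz":20,"spin":0,"grip":0.8},{"dx":0,"dy":0,"dz":10,"spin":0,"grip":0.8},{"dx":0,"dy":0,"dz":0,"spin":0,"grip":0.8},{"dx":0,"dy":0,"dz":0,"spin":0,"grip":0.8}]'
python3 - <<'E'
from h import *
s=env.sense();im=eyes.capture("side");c=s["ee_pos"]+[0.001,.003,.05]
cv2.imwrite("pics/s5.png",im)
print(s["ee_pos"],s["force"],s["ft_torque"],tilt(im,c),tilt(im,c-[0,0,.003]))
E
```

```text
time: 12.55
ee_pos: [0.6064, 0.1943, 0.1668]
tcp_rot: [-174.7, 0.0, 177.8]
force: [0.5, -0.3, -4.6]
width: 0.0295
finger_force: 59.9
[0.60637641 0.19425258 0.16677062] [ 0.47849551 -0.26309649 -4.64462681] [ 0.20643752 -0.06154448 -0.01192713] [(np.float64(75.829052734375), np.float64(-7.5)), (np.float64(74.15751953125), np.float64(-8.0)), (np.float64(73.1015625), np.float64(-7.0))] [(np.float64(77.00209960937501), np.float64(-10.5)), (np.float64(75.163916015625), np.float64(-11.0)), (np.float64(74.883154296875), np.float64(-10.0))]
```

```bash
python3 - <<'E'
from h import *
for n,(x,y,w,h) in(("top",(375,205,55,80)),("side",(285,190,85,50))):
    im=cv2.imread(f"pics/{n}0.png")[y:y+h,x:x+w]
    v=cv2.cvtColor(im,cv2.COLOR_BGR2HSV)
    m=((v[...,2]<95)&(v[...,1]<75)).astype(np.uint8)
    k,l,st,ce=cv2.connectedComponentsWithStats(m); i=1+np.argmax(st[1:,4]); ys,xs=np.nonzero(l==i)
    P=np.array([plane(n,(a+x,b+y),.01)[:2] for a,b in zip(xs,ys)],np.float32)
    print(n,len(P),cv2.minAreaRect(P))
E
for i in 1 2 3; do python3 -c "
from h import *
s=env.sense();print(s['ft_torque'],s['force'])
eyes.capture('side')"; done
```

```text
top 1147 ((0.5442878603935242, -0.22172194719314575), (0.1887637823820114, 0.08441723883152008), 3.0187487602233887)
side 810 ((0.544651210308075, -0.2319764792919159), (0.1850489228963852, 0.11593613773584366), 3.568472385406494)
[ 0.2171413  -0.08956573 -0.00059945] [ 0.52922135 -0.56850272 -5.71426307]
[ 0.14758033 -0.11815816  0.04650042] [ 0.20221498  0.73683442 -5.87633197]
[ 0.18791895 -0.08578146 -0.04239666] [-0.10725259 -0.44437109 -4.20449846]
```

```bash
python3 -m pendant '[{"dx":-2,"dy":-6,"dz":0,"spin":0,"grip":0.8},{"dx":-4,"dy":-12,"dz":0,"spin":0,"grip":0.8},{"dx":-6,"dy":-18,"dz":0,"spin":0.01,"grip":0.8},{"dx":-6,"dy":-24,"dz":0,"spin":0.01,"grip":0.8},{"dx":-6,"dy":-24,"dz":0,"spin":0.01,"grip":0.8},{"dx":-6,"dy":-24,"dz":0,"spin":0.01,"grip":0.8},{"dx":-6,"dy":-24,"dz":0,"spin":0.01,"grip":0.8},{"dx":-6,"dy":-24,"dz":0,"spin":0.01,"grip":0.8},{"dx":-6,"dy":-24,"dz":0,"spin":0.01,"grip":0.8},{"dx":-6,"dy":-24,"dz":0,"spin":0.01,"grip":0.8},{"dx":-6,"dy":-24,"dz":0,"spin":0.01,"grip":0.8},{"dx":-6,"dy":-24,"dz":0,"spin":0.004,"grip":0.8}]'
python3 -m pendant '[{"dx":-6,"dy":-24,"dz":0,"spin":0,"grip":0.8},{"dx":-6,"dy":-24,"dz":0,"spin":0,"grip":0.8},{"dx":-6,"dy":-24,"dz":0,"spin":0,"grip":0.8},{"dx":-6,"dy":-24,"dz":0,"spin":0,"grip":0.8},{"dx":-6,"dy":-24,"dz":0,"spin":0,"grip":0.8},{"dx":-6,"dy":-20,"dz":0,"spin":0,"grip":0.8},{"dx":-4,"dy":-14,"dz":0,"spin":0,"grip":0.8},{"dx":-2,"dy":-8,"dz":0,"spin":0,"grip":0.8},{"dx":0,"dy":-5,"dz":0,"spin":0,"grip":0.8},{"dx":0,"dy":0,"dz":0,"spin":0,"grip":0.8},{"dx":0,"dy":0,"dz":0,"spin":0,"grip":0.8}]'
python3 - <<'E'
from h import *
np.set_printoptions(precision=3,suppress=True)
T=[];ims=[]
for i in range(4): ims.append(eyes.capture("side"));s=env.sense();T.append(s["ft_torque"])
im=ims[-1];cv2.imwrite("pics/s6.png",im);c=s["ee_pos"]+[0.002,.003,.05]
print(s["ee_pos"],s["tcp_rot"],np.mean(T,0),tilt(im,c,3)[:2],proj("side",c))
x,y=proj("side",c).astype(int);cv2.imwrite("pics/air.png",cv2.resize(im[y-50:y+50,x-66:x+67],(798,600),interpolation=cv2.INTER_CUBIC))
E
```

```text
time: 13.75
ee_pos: [0.5389, -0.06, 0.1676]
tcp_rot: [-174.6, 0.0, -176.8]
force: [0.4, -0.1, -4.0]
width: 0.0293
finger_force: 59.9
time: 14.67
ee_pos: [0.4983, -0.2248, 0.1675]
tcp_rot: [-174.7, 0.1, -176.8]
force: [-0.7, 0.4, -5.3]
width: 0.0298
finger_force: 59.9
[ 0.499 -0.224  0.168] [-174.669    0.058 -176.76 ] [ 0.169 -0.09   0.024] [(np.float64(86.73759765624999), np.float64(-6.5)), (np.float64(83.49316406249999), np.float64(-7.0))] [338.291 164.936]
```

View pics/air.png

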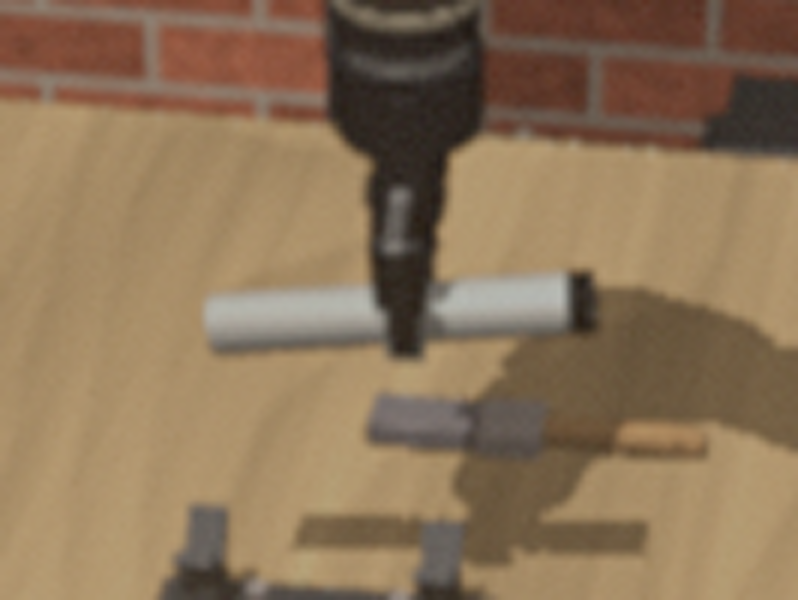

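The picture shows the tube in clear air over the table, slightly mouth-down. Its mouth is at crop (212,322) and the band at (590,302), with no pin showing yet. Since the tilt is below the sliding angle, I'll shake the pins forward in small doses (gentle run-up, sharp stop), watching the wrist moment and the rim.

```bash
cat >> h.py <<'E'
def look(yaw=3.,tag=None,lo=-30,hi=10):
    T=[]
    for i in range(3): im=eyes.capture("side"); s=env.sense(); T.append(s["ft_torque"])
    if tag: cv2.imwrite(f"pics/{tag}.png",im)
    c=s["ee_pos"]+[0.002,.003,.05]; t=tilt(im,c,yaw,lo,hi)[0][1]
    a,y=np.radians([t,yaw]); u=np.array([np.cos(a)*np.cos(y),np.cos(a)*np.sin(y),np.sin(a)])
    ss=np.arange(-.13,.16,.001); p=np.float32([proj("side",c+u*k) for k in ss])
    h=cv2.GaussianBlur(cv2.cvtColor(im,cv2.COLOR_BGR2HSV),(3,3),0).astype(np.float32)
    v=cv2.remap(h,p[:,:1],p[:,1:],cv2.INTER_LINEAR)[:,0]
    f=np.where(v[:,1]<60)[0]; i=np.where(v[:,2]>110)[0]
    front=[ss[k] for k in f][-1] if len(f) else None
    back=[k for k in range(len(ss)) if v[k,2]<90][0]
    print("t",s["time"],"pos",s["ee_pos"].round(4),"tilt",t,"torque",np.mean(T,0).round(3),"front",front,"back",ss[back],"span",front-ss[back])
    print("V",[int(q) for q in v[ss>.07,2]][::4],"S",[int(q) for q in v[ss>.07,1]][::4])
E
python3 -c "
from h import *
look()"
python3 -m pendant '[{"dx":5,"dy":0,"dz":0,"spin":0,"grip":0.8},{"dx":10,"dy":0,"dz":0,"spin":0,"grip":0.8},{"dx":15,"dy":0,"dz":0,"spin":0,"grip":0.8},{"dx":20,"dy":0,"dz":0,"spin":0,"grip":0.8},{"dx":24,"dy":0,"dz":0,"spin":0,"grip":0.8},{"dx":0,"dy":0,"dz":0,"spin":0,"grip":0.8},{"dx":0,"dy":0,"dz":0,"spin":0,"grip":0.8},{"dx":0,"dy":0,"dz":0,"spin":0,"grip":0.8}]'
python3 -c "
from h import *
look()"
```

```text
t 15.0167 pos [ 0.4986 -0.2246  0.1676] tilt -6.5 torque [ 0.16  -0.057 -0.005] front 0.1040000000000002 back -0.10199999999999998 span 0.20600000000000018
V [177, 178, 178, 178, 178, 177, 177, 177, 174, 170, 168, 169, 169, 170, 170, 170, 170, 169, 168, 167, 166, 165, 166] S [16, 16, 16, 16, 16, 16, 16, 18, 37, 76, 96, 98, 98, 98, 98, 98, 98, 99, 99, 99, 98, 98, 97]
time: 15.68
ee_pos: [0.5726, -0.2249, 0.167]
tcp_rot: [-174.7, 0.0, -176.8]
force: [-0.1, 0.4, -4.2]
width: 0.0296
finger_force: 59.9
t 15.8333 pos [ 0.5719 -0.2251  0.1677] tilt -7.0 torque [0.147 0.043 0.013] front 0.1040000000000002 back -0.09999999999999998 span 0.20400000000000018
V [178, 178, 178, 178, 178, 178, 177, 177, 173, 166, 160, 160, 162, 166, 167, 165, 164, 162, 161, 162, 167, 169, 168] S [17, 16, 16, 17, 17, 17, 16, 19, 36, 71, 96, 99, 98, 98, 98, 98, 98, 98, 99, 98, 97, 97, 97]
```

```bash
python3 -m pendant '[{"dx":5,"dy":0,"dz":0,"spin":0,"grip":0.8},{"dx":10,"dy":0,"dz":0,"spin":0,"grip":0.8},{"dx":15,"dy":0,"dz":0,"spin":0,"grip":0.8},{"dx":20,"dy":0,"dz":0,"spin":0,"grip":0.8},{"dx":0,"dy":0,"dz":0,"spin":0,"grip":0.8},{"dx":0,"dy":0,"dz":0,"spin":0,"grip":0.8},{"dx":0,"dy":0,"dz":0,"spin":0,"grip":0.8}]'
python3 -c "
from h import *
look()"
```

```text
time: 16.42
ee_pos: [0.6224, -0.225, 0.1673]
tcp_rot: [-174.7, 0.0, -176.8]
force: [-0.5, 0.2, -4.2]
width: 0.0299
finger_force: 59.9
t 16.5667 pos [ 0.6219 -0.2251  0.1678] tilt -7.0 torque [ 0.149  0.093 -0.009] front 0.1040000000000002 back -0.09899999999999998 span 0.20300000000000018
V [178, 178, 178, 178, 178, 178, 178, 178, 175, 169, 166, 166, 169, 172, 175, 175, 174, 172, 172, 173, 173, 171, 169] S [18, 18, 17, 18, 18, 18, 16, 17, 33, 72, 95, 98, 97, 97, 96, 96, 96, 97, 97, 97, 97, 97, 97]
```

```bash
python3 -m pendant '[{"dx":5,"dy":0,"dz":0,"spin":0,"grip":0.8},{"dx":10,"dy":0,"dz":0,"spin":0,"grip":0.8},{"dx":15,"dy":0,"dz":0,"spin":0,"grip":0.8},{"dx":20,"dy":0,"dz":0,"spin":0,"grip":0.8},{"dx":0,"dy":0,"dz":0,"spin":0,"grip":0.8},{"dx":0,"dy":0,"dz":0,"spin":0,"grip":0.8},{"dx":0,"dy":0,"dz":0,"spin":0,"grip":0.8}]'
python3 -c "
from h import *
look()"
```

```text
time: 17.15
ee_pos: [0.6721, -0.2251, 0.1674]
tcp_rot: [-174.7, 0.0, -176.8]
force: [0.4, 0.2, -4.1]
width: 0.0295
finger_force: 59.9
t 17.3 pos [ 0.6718 -0.2251  0.168 ] tilt -7.0 torque [0.158 0.19  0.008] front 0.11600000000000021 back -0.09899999999999998 span 0.2150000000000002
V [179, 178, 178, 178, 179, 179, 179, 178, 173, 164, 161, 162, 167, 171, 173, 171, 170, 170, 173, 176, 178, 180, 181] S [18, 17, 17, 17, 17, 17, 17, 17, 24, 34, 40, 49, 72, 92, 97, 96, 96, 96, 96, 95, 94, 93, 92]
```

The rim reading moved from 104 to 116 mm, so about 12 mm of pin shows. That's within the window. Next, a gentle return to above the cradle.

```bash
python3 -m pendant '[{"dx":-2,"dy":0,"dz":0,"spin":0,"grip":0.8},{"dx":-4,"dy":0,"dz":0,"spin":0,"grip":0.8},{"dx":-6,"dy":0,"dz":0,"spin":0,"grip":0.8},{"dx":-8,"dy":0,"dz":0,"spin":0,"grip":0.8},{"dx":-10,"dy":0,"dz":0,"spin":0,"grip":0.8},{"dx":-12,"dy":0,"dz":0,"spin":0,"grip":0.8},{"dx":-13,"dy":0,"dz":0,"spin":0,"grip":0.8},{"dx":-13,"dy":0,"dz":0,"spin":0,"grip":0.8},{"dx":-13,"dy":0,"dz":0,"spin":0,"grip":0.8},{"dx":-13,"dy":0,"dz":0,"spin":0,"grip":0.8},{"dx":-13,"dy":0,"dz":0,"spin":0,"grip":0.8},{"dx":-11,"dy":0,"dz":0,"spin":0,"grip":0.8}]'
python3 -m pendant '[{"dx":-8,"dy":0,"dz":0,"spin":0,"grip":0.8},{"dx":-4,"dy":0,"dz":0,"spin":0,"grip":0.8},{"dx":-2,"dy":0,"dz":-3,"spin":0,"grip":0.8},{"dx":0,"dy":0,"dz":-6,"spin":0,"grip":0.8},{"dx":0,"dy":0,"dz":-9,"spin":0,"grip":0.8},{"dx":0,"dy":0,"dz":-9,"spin":0,"grip":0.8},{"dx":0,"dy":0,"dz":-9,"spin":0,"grip":0.8},{"dx":0,"dy":0,"dz":-9,"spin":0,"grip":0.8},{"dx":0,"dy":0,"dz":-9,"spin":0,"grip":0.8},{"dx":0,"dy":0,"dz":-9,"spin":0,"grip":0.8},{"dx":0,"dy":0,"dz":-5,"spin":0,"grip":0.8},{"dx":0,"dy":0,"dz":0,"spin":0,"grip":0.8}]'
python3 - <<'E'
from h import *
look(tag="s7")
s=env.sense();im=cv2.imread("pics/s7.png");x,y=proj("side",s["ee_pos"]+[0,0,.04]).astype(int)
cv2.imwrite("pics/over.png",cv2.resize(im[y-50:y+50,x-66:x+67],(798,600),interpolation=cv2.INTER_CUBIC))
E
```

```text
time: 18.3
ee_pos: [0.5526, -0.225, 0.168]
tcp_rot: [-174.6, 0.1, -176.9]
force: [-0.8, 0.2, -5.4]
width: 0.0294
finger_force: 59.9
time: 19.3
ee_pos: [0.5396, -0.2247, 0.0978]
tcp_rot: [-174.7, -0.1, -176.8]
force: [-0.8, -0.7, -5.0]
width: 0.0295
finger_force: 59.9
t 19.45 pos [ 0.5407 -0.2252  0.1   ] tilt -6.0 torque [ 0.179  0.157 -0.007] front 0.11200000000000021 back -0.10399999999999998 span 0.2160000000000002
V [181, 180, 180, 180, 180, 180, 180, 179, 175, 167, 164, 165, 167, 168, 170, 173, 176, 176, 175, 172, 169, 167, 166] S [15, 15, 15, 15, 15, 14, 14, 15, 26, 44, 54, 64, 82, 94, 96, 96, 96, 96, 96, 96, 97, 98, 98]
```

View pics/over.png

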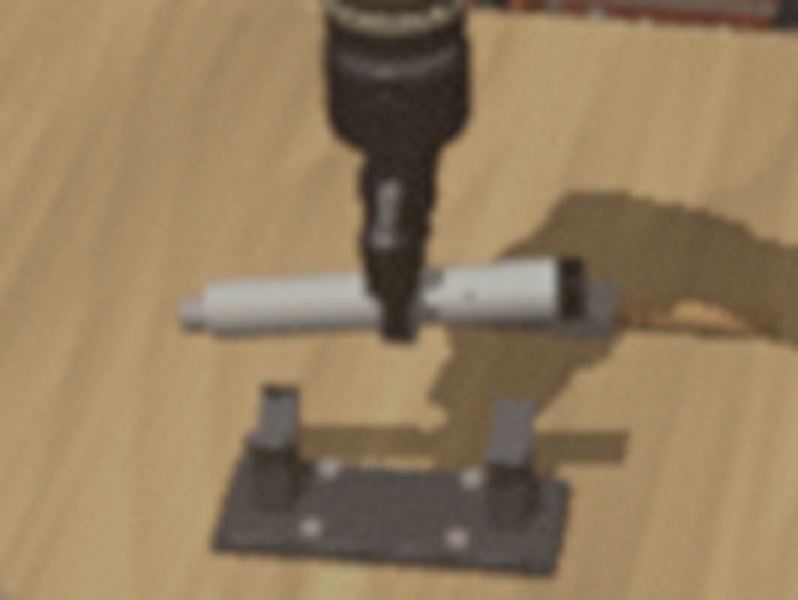

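The picture shows about 24 crop px, or 12 mm, of pin past the rim at (180–204,310), with the tube above the cradle. Pivoting about the 5°-leaning pad axis should have yawed the tube by about −3°, so I'm checking from the top camera.

```bash
python3 - <<'E'
from h import *
im=eyes.capture("top");cv2.imwrite("pics/t7.png",im);s=env.sense()
h=cv2.cvtColor(im,cv2.COLOR_BGR2HSV)
c=s["ee_pos"]+[0.002,.003,.05]
for k in(-.09,-.07,-.05,.05,.07,.09,.104):
    p=proj("top",c+[k,0,k*-.11]); y=int(round(p[1])); x=int(round(p[0]))
    print(k,p.round(1),[(int(a),int(b)) for a,b in h[y,x-9:x+10,1:]])
E
```

```text
-0.09 [410.6 263.6] [(99, 67), (83, 71), (93, 71), (91, 73), (96, 72), (84, 73), (93, 74), (96, 72), (91, 73), (90, 74), (93, 74), (83, 74), (85, 72), (84, 73), (87, 70), (95, 70), (90, 71), (94, 68), (88, 67)]
-0.07 [410.1 257.8] [(90, 68), (91, 67), (84, 70), (93, 71), (91, 70), (93, 71), (87, 73), (90, 71), (85, 72), (93, 71), (91, 73), (91, 70), (91, 73), (90, 71), (96, 72), (85, 72), (95, 70), (96, 69), (92, 69)]
-0.05 [409.7 252. ] [(88, 64), (85, 66), (92, 69), (90, 68), (90, 68), (84, 67), (87, 70), (85, 69), (84, 73), (87, 73), (91, 70), (95, 70), (85, 72), (92, 72), (89, 72), (87, 70), (92, 69), (87, 70), (90, 68)]
0.05 [407.3 223.6] [(18, 43), (7, 39), (52, 39), (103, 42), (85, 39), (77, 43), (85, 45), (94, 68), (87, 79), (87, 79), (86, 80), (82, 81), (86, 80), (83, 83), (89, 66), (95, 51), (99, 62), (88, 67), (85, 69)]
0.07 [406.9 218.1] [(107, 155), (110, 148), (69, 125), (26, 116), (35, 96), (64, 68), (70, 77), (73, 63), (71, 43), (93, 66), (83, 80), (91, 76), (83, 77), (85, 75), (91, 76), (96, 77), (85, 60), (82, 56), (89, 77)]
0.09 [406.4 212.6] [(104, 154), (104, 155), (77, 129), (30, 120), (28, 139), (26, 106), (18, 42), (36, 28), (22, 35), (63, 77), (74, 76), (89, 69), (87, 76), (94, 73), (90, 74), (87, 73), (90, 74), (94, 73), (92, 72)]
0.104 [406.1 208.7] [(111, 158), (112, 155), (114, 155), (88, 128), (42, 115), (33, 108), (33, 70), (40, 32), (9, 30), (30, 34), (33, 46), (63, 97), (74, 90), (89, 66), (94, 73), (94, 73), (86, 74), (93, 74), (84, 73)]
```

The tube's left edge near the mouth gives a yaw of about 4°, and its centreline at the front saddle is within 1–2 mm of the cradle axis. No spin is needed, so I'm lowering.

```bash
python3 -m pendant '[{"dx":0,"dy":0,"dz":-4,"spin":0,"grip":0.8},{"dx":0,"dy":0,"dz":-8,"spin":0,"grip":0.8},{"dx":0,"dy":0,"dz":-10,"spin":0,"grip":0.8},{"dx":0,"dy":0,"dz":-10,"spin":0,"grip":0.8},{"dx":0,"dy":0,"dz":-10,"spin":0,"grip":0.8},{"dx":0,"dy":0,"dz":-8,"spin":0,"grip":0.8},{"dx":0,"dy":0,"dz":-5,"spin":0,"grip":0.8},{"dx":0,"dy":0,"dz":-3,"spin":0,"grip":0.8},{"dx":0,"dy":0,"dz":-2,"spin":0,"grip":0.8},{"dx":0,"dy":0,"dz":-1,"spin":0,"grip":0.8},{"dx":0,"dy":0,"dz":0,"spin":0,"grip":0.8}]'
python3 -m pendant '[{"dx":0,"dy":0,"dz":-1.5,"spin":0,"grip":0.8},{"dx":0,"dy":0,"dz":-1.5,"spin":0,"grip":0.8},{"dx":0,"dy":0,"dz":-1.5,"spin":0,"grip":0.8},{"dx":0,"dy":0,"dz":0,"spin":0,"grip":0.8}]'
python3 -m pendant '[{"dx":0,"dy":0,"dz":-1.5,"spin":0,"grip":0.8},{"dx":0,"dy":0,"dz":-1.5,"spin":0,"grip":0.8},{"dx":0,"dy":0,"dz":0,"spin":0,"grip":0.8}]'
python3 -c "
from h import *
look(tag='s8',lo=-12)"
```

```text
time: 20.42
ee_pos: [0.5406, -0.2251, 0.0388]
tcp_rot: [-174.6, 0.1, -176.8]
force: [-0.5, -0.5, -4.5]
width: 0.0293
finger_force: 59.9
time: 20.75
ee_pos: [0.5411, -0.2257, 0.0348]
tcp_rot: [-174.6, 0.2, -176.9]
force: [-0.4, -1.8, -0.9]
width: 0.0297
finger_force: 60.3
time: 21.0
ee_pos: [0.5415, -0.2262, 0.032]
tcp_rot: [-174.5, 0.2, -176.9]
force: [1.1, -4.6, 2.4]
width: 0.0294
finger_force: 60.3
t 21.15 pos [ 0.5415 -0.2261  0.0321] tilt -5.0 torque [-0.935 -0.548 -0.411] front 0.11500000000000021 back -0.09899999999999998 span 0.2140000000000002
V [180, 180, 180, 180, 180, 180, 180, 179, 173, 167, 166, 168, 174, 178, 178, 176, 175, 175, 177, 179, 179, 179, 180] S [14, 14, 15, 15, 15, 14, 14, 17, 25, 35, 41, 51, 72, 90, 95, 95, 96, 95, 95, 94, 94, 94, 95]
```

```bash
python3 -m pendant '[{"dx":0,"dy":-0.7,"dz":-1,"spin":0,"grip":0.8},{"dx":0,"dy":-0.7,"dz":-1,"spin":0,"grip":0.8},{"dx":0,"dy":-0.5,"dz":-1,"spin":0,"grip":0.8},{"dx":0,"dy":0,"dz":0,"spin":0,"grip":0.8}]'
python3 -m pendant '[{"dx":0,"dy":-0.5,"dz":-1,"spin":0,"grip":0.8},{"dx":0,"dy":-0.5,"dz":-1,"spin":0,"grip":0.8},{"dx":0,"dy":0,"dz":0,"spin":0,"grip":0.8}]'
python3 -c "
from h import *
look(tag='s9',lo=-12)"
```

```text
time: 21.48
ee_pos: [0.5409, -0.2269, 0.0283]
tcp_rot: [-174.7, 0.1, -176.8]
force: [1.6, -2.8, 4.2]
width: 0.0295
finger_force: 60.6
time: 21.73
ee_pos: [0.5402, -0.2274, 0.0257]
tcp_rot: [-174.7, 0.0, -176.8]
force: [1.1, 0.1, 1.9]
width: 0.0296
finger_force: 60.5
t 21.8833 pos [ 0.5402 -0.2274  0.0258] tilt -2.0 torque [ 0.187 -0.535 -0.013] front 0.11600000000000021 back -0.09799999999999998 span 0.2140000000000002
V [181, 181, 181, 180, 180, 180, 180, 179, 173, 168, 167, 169, 173, 178, 179, 177, 175, 175, 177, 179, 180, 180, 180] S [15, 14, 14, 14, 14, 14, 13, 14, 20, 29, 34, 42, 67, 89, 95, 95, 94, 94, 95, 95, 94, 94, 94]
```

```bash
python3 -m pendant '[{"dx":0,"dy":0,"dz":-0.7,"spin":0,"grip":0.8},{"dx":0,"dy":0,"dz":-0.7,"spin":0,"grip":0.8},{"dx":0,"dy":0,"dz":0,"spin":0,"grip":0.8}]'
python3 -m pendant '[{"dx":0,"dy":0,"dz":-0.7,"spin":0,"grip":0.8},{"dx":0,"dy":0,"dz":-0.7,"spin":0,"grip":0.8},{"dx":0,"dy":0,"dz":0,"spin":0,"grip":0.8}]'
python3 -c "
from h import *
look(tag='s10',lo=-12)"
```

```text
time: 22.13
ee_pos: [0.54, -0.2276, 0.0245]
tcp_rot: [-174.7, 0.0, -176.8]
force: [-1.3, 0.7, 5.4]
width: 0.0295
finger_force: 60.8
time: 22.38
ee_pos: [0.5398, -0.2278, 0.0231]
tcp_rot: [-174.7, -0.0, -176.8]
force: [-3.2, 1.0, 5.7]
width: 0.0296
finger_force: 60.9
t 22.5333 pos [ 0.5399 -0.2278  0.0232] tilt -0.5 torque [0.311 0.055 0.034] front 0.11700000000000021 back -0.09799999999999998 span 0.2150000000000002
V [180, 180, 180, 180, 180, 180, 180, 179, 176, 172, 170, 170, 173, 178, 178, 177, 175, 175, 176, 179, 180, 180, 180] S [14, 14, 14, 14, 15, 14, 13, 14, 19, 28, 31, 40, 64, 89, 95, 95, 95, 96, 96, 95, 94, 94, 95]
```

```bash
python3 -m pendant '[{"dx":0,"dy":0,"dz":-0.5,"spin":0,"grip":0.8},{"dx":0,"dy":0,"dz":0,"spin":0,"grip":0.8}]'
python3 -m pendant '[{"dx":0,"dy":0,"dz":-0.5,"spin":0,"grip":0.8},{"dx":0,"dy":0,"dz":0,"spin":0,"grip":0.8}]'
```

```text
time: 22.7
ee_pos: [0.5397, -0.2279, 0.0225]
tcp_rot: [-174.7, -0.0, -176.8]
force: [-2.2, 0.9, 5.4]
width: 0.0294
finger_force: 60.8
time: 22.87
ee_pos: [0.5397, -0.228, 0.0222]
tcp_rot: [-174.7, -0.0, -176.8]
force: [-4.2, 1.4, 5.9]
width: 0.0294
finger_force: 60.9
```

```bash
python3 -m pendant '[{"dx":0,"dy":0,"dz":-0.7,"spin":0,"grip":0.8},{"dx":0,"dy":0,"dz":0,"spin":0,"grip":0.8}]'
python3 -m pendant '[{"dx":0,"dy":0,"dz":-0.7,"spin":0,"grip":0.8},{"dx":0,"dy":0,"dz":0,"spin":0,"grip":0.8}]'
python3 -c "
from h import *
look(tag='s11',lo=-12)"
```

```text
time: 23.03
ee_pos: [0.5397, -0.228, 0.0218]
tcp_rot: [-174.6, -0.0, -176.8]
force: [-4.8, 1.8, 7.4]
width: 0.0293
finger_force: 61.2
time: 23.2
ee_pos: [0.5397, -0.2281, 0.0218]
tcp_rot: [-174.6, 0.0, -176.8]
force: [-6.4, 2.3, 12.2]
width: 0.0296
finger_force: 61.8
t 23.35 pos [ 0.5398 -0.228   0.0218] tilt 0.5 torque [ 0.355  0.774 -0.037] front 0.11700000000000021 back -0.09799999999999998 span 0.2150000000000002
V [180, 181, 181, 180, 180, 180, 178, 177, 175, 172, 170, 171, 174, 178, 178, 177, 175, 175, 177, 179, 180, 180, 180] S [13, 13, 13, 14, 13, 13, 13, 14, 19, 26, 30, 39, 63, 88, 96, 96, 95, 95, 95, 95, 94, 94, 94]
```

Seated, since force rises with no motion. I'll ease off and release.

```bash
python3 -m pendant '[{"dx":0,"dy":0,"dz":0.8,"spin":0,"grip":0.8},{"dx":0,"dy":0,"dz":0,"spin":0,"grip":0.6},{"dx":0,"dy":0,"dz":0,"spin":0,"grip":0.4},{"dx":0,"dy":0,"dz":0,"spin":0,"grip":0.2},{"dx":0,"dy":0,"dz":0,"spin":0,"grip":0},{"dx":0,"dy":0,"dz":0,"spin":0,"grip":0},{"dx":0,"dy":0,"dz":0,"spin":0,"grip":0},{"dx":0,"dy":0,"dz":0,"spin":0,"grip":0}]'
python3 -c "
from h import *
look(tag='s12',lo=-12)"
```

```text
time: 24.02
ee_pos: [0.5404, -0.228, 0.0215]
tcp_rot: [-174.7, 0.0, -176.8]
force: [0.4, -0.2, 0.7]
width: 0.0855
finger_force: 0.0
t 24.1667 pos [ 0.5404 -0.228   0.0217] tilt 0.5 torque [ 0.083 -0.002 -0.007] front 0.11600000000000021 back -0.09799999999999998 span 0.2140000000000002
V [180, 180, 181, 180, 180, 180, 178, 176, 173, 171, 170, 171, 176, 179, 178, 176, 175, 175, 177, 179, 180, 180, 180] S [13, 14, 14, 14, 14, 14, 14, 16, 21, 27, 30, 42, 68, 90, 96, 95, 95, 95, 95, 95, 94, 94, 94]
```

Released with no shift. Raising straight up along the tool and checking.

```bash
python3 -m pendant '[{"dx":0,"dy":0.5,"dz":6,"spin":0,"grip":0},{"dx":0,"dy":1,"dz":12,"spin":0,"grip":0},{"dx":0,"dy":2,"dz":20,"spin":0,"grip":0},{"dx":0,"dy":2,"dz":25,"spin":0,"grip":0},{"dx":0,"dy":2,"dz":25,"spin":0,"grip":0},{"dx":0,"dy":0,"dz":30,"spin":0,"grip":0},{"dx":-10,"dy":0,"dz":35,"spin":0,"grip":0},{"dx":-15,"dy":0,"dz":35,"spin":0,"grip":0},{"dx":-15,"dy":0,"dz":20,"spin":0,"grip":0},{"dx":0,"dy":0,"dz":0,"spin":0,"grip":0},{"dx":0,"dy":0,"dz":0,"spin":0,"grip":0}]'
python3 - <<'E'
from h import *
im=eyes.capture("side");x,y=proj("side",[.544,-.222,.06]).astype(int)
cv2.imwrite("pics/final.png",cv2.resize(im[y-50:y+50,x-66:x+67],(798,600),interpolation=cv2.INTER_CUBIC))
E
```

```text
time: 25.08
ee_pos: [0.5009, -0.2208, 0.2319]
tcp_rot: [-174.6, 0.3, -176.9]
force: [0.5, -0.4, -0.8]
width: 0.0852
finger_force: 0.0
```

View pics/final.png

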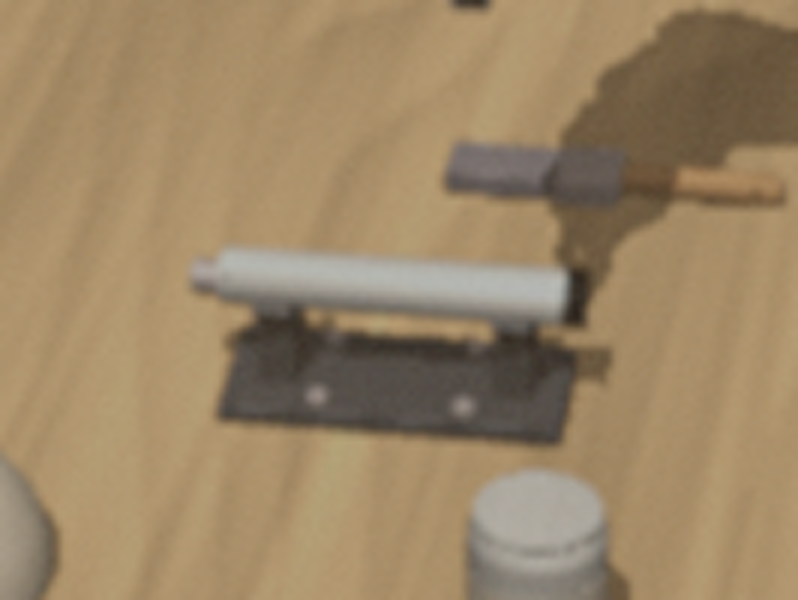

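The tube lies parallel to the cradle base in both saddles, mouth away from the robot, with about 13 mm of pin showing at (192–218,275). Handing in.

```bash
python3 -c "
from cell import env
print(env.close_job())"
```

```text
the job is handed in; nothing more can be done
None
```

The job is handed in, with no verdict returned: in the last picture the tube lies level in both cradle saddles, mouth away from the robot, with about 13 mm of the front pin showing, and the gripper is clear; I tipped it about 7° and shook the pin out with short stops, not by a gravity slide.

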